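Stand up and wind the egg timer

ROBOT

A 6-joint arm with a two-finger parallel gripper is mounted at the origin on a cart in front of the work surface, level with it; the furniture and walls round the work are solid. World frame = base frame: x ahead of the robot, y to its left, z up, the work surface at z = 0. Lengths are in m, angles in degrees, forces in N, time in s.
With the tool pointing down it reaches from about 0.3 to 0.75 m from the base axis. Payload 8.5 kg.
Tool frame: the origin (TCP) lies on the centre line of the jaws, within the pads' length; the fingertips stand 14 mm ahead of it and the grasp point (between the pads) lies 5 mm behind it; z points along the fingers, x is the direction in which the jaws open and shut, and the axes are right-handed (so a half turn about z gives the same grasp; the last joint's range is limited). The gripper opens to 85 mm and grips with 20 to 120 N. Pads are 22 mm wide; open, the fingers measure 114 mm over their backs; the gripper's body (76 mm by 85 mm) begins 54 mm behind the grasp point. The pads swing forward as they close: fully open they stand 13 mm farther back than shut.
Start: joints at [53.268, 21.807, 74.336, -0, 83.858, -12.336], TCP at [0.227, 0.501, 0.245] pointing down, gripper open.
Joint ranges: [-178.18, 178.18], [-50.72, 133.34], [12.68, 142.11], [-81.47, 261.47], [9.98, 163.14], [-165.26, 165.26]. Speed limits (degrees/s): [136.94, 136.94, 180, 180, 180, 180].

INTERFACE

Orientations are given as a 3x3 rotation matrix whose columns are the frame's x, y, z axes.
In Python, from rig import * gives the robot as it stands.
- The arm moves only by the shell command python3 -m crank 'ROWS' [FORCE]. ROWS is JSON, one flat list of numbers, 7 for each row, row after row: the turn, a rotation vector about the world's x, y, z in rad, then the shift along the world's x, y, z in m, then the opening in per cent of the stroke, from 0 (shut) to 100 (fully open). A call has 1 to 20 rows; each row shifts and turns the commanded pose from where the row before left it; what a row does not reach is not made up. A row lasts 1/10 s, in which the tool goes at most 50 mm and 8.59 degrees, less where a joint would pass 70% of its speed; a pose out of reach is approached as far as the arm can. A call is refused whole if a number of a shift passes 0.05 or a number of a turn 0.15, either way. A call with a gripper value outside its range is refused whole. The fingers move at their own pace and stop on an object; FORCE is the grip in N (left out, the last holds). Time passes only in rows, so rows that do not move let the fingers close. It gives the time, the measured TCP pose, the force and the opening at its end, in the units of the state.
- observe(): the state, without advancing time (a new reading comes with each control period).
- get_image(name): name is "side" or "top"; returns a dict with "frame" (420x560x3 uint8, red, green, blue), "fov_y" (degrees; the focal length in pixels is half the picture's height over the tangent of half this angle, whatever the lens; pixels are square), "cx", "cy" (the principal point, pixels), "world_to_cam" (4x4, takes a point from world to camera coordinates). Camera axes: x right, y up, looking along -z (the intrinsics and any distortion apply to the point x, -y, -z); pixel columns grow to the right and rows downward; lengths in m; the calibration is good to about 2 mm. A picture is of the moment at which its call begins. There is no depth.
- close_job(): hands the job in, once; it reports no verdict.
The state is a dict: "time_s": time; "q": joint angles; "qvel": joint speeds; "joint_efforts": joint torques, N m; "position": TCP position; "tool_rot": TCP orientation; "ft_force": force on the tool from outside, world axes, zero at the start; "wrist_torque": the same for the moment, N m; "grip_width": finger opening in m.
Only numpy, scipy, OpenCV 4.12 (cv2) and the standard library are available. Lean on these libraries where they do the work, as an engineer would, in place of code of your own. Each camera call takes 0.05 s, during which the arm holds its last target. There are 200 camera calls.

TASK

The wind-up egg timer has been knocked onto its side. Stand it on its rubber foot midway between the butter dish and the espresso cup, with the pointer mark on its case facing you (the robot), and wind its dial clockwise, seen from above, all the way to its stop. Leave the butter dish, the cup, the teaspoon and the jam jar where they are.

Things in the scene. Friction and masses are not known exactly. Their poses are not given: they have to be found in the camera images.
- timer: wind-up egg timer, 66 mm high, 0.37 kg: steel case 52 x 52 x 43 mm with a rubber foot, round black dial on top. Weighted low: let go at under 40 degrees of lean it rocks upright. Origin: centre of the foot's underside; z from foot to dial; -x is the front with the black pointer mark (bar and dot). At the start it lies on its back, mark up, z level and roughly to the worktop's front (-x)
- timer_dial (a joint): turn of the dial against the case (rad), growing clockwise as seen from the dial's end; 0 is unwound, the hard stop of the full wind lies somewhere past 4.4 and is to be felt. It stays where it is left (0.015 N m of friction). Only its foot's friction holds the case (more if pressed down lightly): turned on past the stop, or lifted, it turns with the dial
- dial_top (a point): centre of the dial's top face, 66 mm from the foot; the dial is 43 mm in diameter, its fluted black side reaches from 44 to 66 mm above the foot
- espresso_cup: small white cup, 59 mm across and 55 mm high, handle to its -y (42 mm out from the origin); origin: underside centre; it stands about 0.3 m from the butter dish, off to the left
- jam_jar: jam jar with a white lid, 64 mm across, 87 mm high; origin: underside centre; a bystander behind the gap between dish and cup
- teaspoon: steel teaspoon, 130 x 27 x 11 mm, lying flat; origin: underside centre; a bystander in front of the butter dish
- butter_plate: round butter dish's white saucer, 157 mm across, 9 mm high; origin: centre of its underside; its +x axis points to the cup
- butter_lid: the dish's painted domed lid on the saucer, 116 mm across, with a knob; its top is 77 mm above the worktop; origin: centre of its lower rim
Not all that is in view belongs to the job. What is shaped like the timer but orange is not meant.

How it is judged (in metres and radians):
At the end, for the whole second after the job is handed in: The timer stands on its foot, at rest, within 4 cm of the middle between butter dish and cup; its mark faces the robot's side, square to the line from dish to cup within 34 degrees (dish to its right); its dial is within 0.06 rad of the full stop (angle between timer's own z axis and vertical below 0.06 rad and height (world z) of timer below 0.005 m and height (world z) of dial_top above 0.06 m and x of timer in the frame of butter_plate between 0.11 and 0.19 m and y of timer in the frame of butter_plate between -0.04 and 0.04 m and angle between the y axis of timer and the x axis of butter_plate, either way round below 0.6 rad and y of butter_plate in the frame of timer below 0 m and value of joint timer_dial above 4.64 rad and linear speed of timer below 0.01 m/s); the robot touches nothing.
It fails at once if the butter dish's saucer is shoved more than 2 cm (distance of butter_plate from where it was at the start of the episode above 0.02 m).
It fails at once if the butter lid is moved more than 2 cm (distance of butter_lid from where it was at the start of the episode above 0.02 m).
It fails at once if the cup is shoved more than 2 cm or tipped (distance of espresso_cup from where it was at the start of the episode above 0.02 m or angle between espresso_cup's own z axis and vertical above 0.3 rad).
It fails at once if the jam jar is moved more than 2 cm (distance of jam_jar from where it was at the start of the episode above 0.02 m).
It fails at once if the teaspoon is moved more than 2 cm (distance of teaspoon from where it was at the start of the episode above 0.02 m).
It also fails if it takes over 61 s, if anything falls off the work surface, if the arm or the gripper's body presses on something with over 40 N, if the wrist force passes 120 N, or if a joint passes its speed limit or range.

## Working session

There is one attempt and no reset: what is moved stays moved. The work goes in short steps, Python scripts to look and compute and a shell command to move; the robot and the scene stay as the last step left them, time stands still between calls to the robot, and variables do not carry over. Pictures are saved under pics/ and viewed, about 8 in all and at most 12, crops included, and the job is handed in when it is done.

```bash
mkdir -p pics; ls; cat > h.py <<'E'
from rig import *
import numpy as np, cv2
def cam(n):
    im=get_image(n); f=im["frame"].shape[0]/2/np.tan(np.radians(im["fov_y"])/2)
    return im,f
def ray(im,u,v):
    f=im["frame"].shape[0]/2/np.tan(np.radians(im["fov_y"])/2)
    T=np.array(im["world_to_cam"]);R=T[:3,:3]
    d=R.T@np.array([(u-im["cx"])/f,-(v-im["cy"])/f,-1.]); o=-R.T@T[:3,3]
    return o,d/np.linalg.norm(d)
def onz(im,u,v,z):
    o,d=ray(im,u,v); return o+d*(z-o[2])/d[2]
def proj(im,p):
    f=im["frame"].shape[0]/2/np.tan(np.radians(im["fov_y"])/2)
    T=np.array(im["world_to_cam"]); c=T[:3,:3]@np.array(p)+T[:3,3]
    return im["cx"]+f*c[0]/-c[2], im["cy"]-f*c[1]/-c[2]
def tri(a,ua,b,ub):
    o1,d1=ray(a,*ua);o2,d2=ray(b,*ub)
    s=np.linalg.lstsq(np.c_[d1,-d2],o2-o1,rcond=None)[0]
    p,q=o1+d1*s[0],o2+d2*s[1]; return (p+q)/2,np.linalg.norm(p-q)
E
python3 - <<'E'
from h import *
for n in("side","top"):
    im,f=cam(n); print(n,{k:v for k,v in im.items() if k!="frame"})
    cv2.imwrite(f"pics/{n}0.png",im["frame"][:,:,::-1])
print(observe())
E
```

```text
pics
side {'fov_y': 50.25276428671871, 'cx': 272.3222965261014, 'cy': 211.48149970124555, 'world_to_cam': array([[-0.95853338, -0.28414395, -0.02181666,  0.42338528],
       [ 0.10954891, -0.43806003,  0.89224573, -0.26945992],
       [-0.26308323,  0.85285733,  0.45102282, -0.45164727],
       [ 0.        ,  0.        ,  0.        ,  1.        ]])}
top {'fov_y': 57.15156362129603, 'cx': 274.75697514660317, 'cy': 211.769276238352, 'world_to_cam': array([[ 0.02642256, -0.99961259,  0.00874759, -0.39785618],
       [ 0.98831127,  0.02743614,  0.14996032, -0.53059428],
       [-0.15014222,  0.00468301,  0.98865332, -0.81651975],
       [ 0.        ,  0.        ,  0.        ,  1.        ]])}
{'time_s': 0.1, 'q': array([ 5.32660096e+01,  2.18384089e+01,  7.43811505e+01, -1.07846517e-03,
        8.38565375e+01, -1.23360659e+01]), 'qvel': array([ 0.03827107, -0.09349135, -0.22113428, -0.07440267, -0.07042902,
        0.0011416 ]), 'joint_efforts': array([ 3.33157994e-03, -4.49224269e+01, -2.31658351e+01, -2.51606234e-04,
        3.67835673e-03, -7.26579901e-05]), 'position': array([0.22704597, 0.5006763 , 0.24475716]), 'tool_rot': array([[ 4.13069089e-01,  9.10699358e-01, -7.79363744e-04],
       [ 9.10698762e-01, -4.13069738e-01, -1.07559333e-03],
       [-1.30147373e-03, -2.65471240e-04, -9.99999118e-01]]), 'ft_force': array([-0.44850051,  0.00755603, -0.0316132 ]), 'wrist_torque': array([-0.00038358, -0.05364319, -0.03719991]), 'grip_width': 0.08541762304607181}
```

View pics/top0.png

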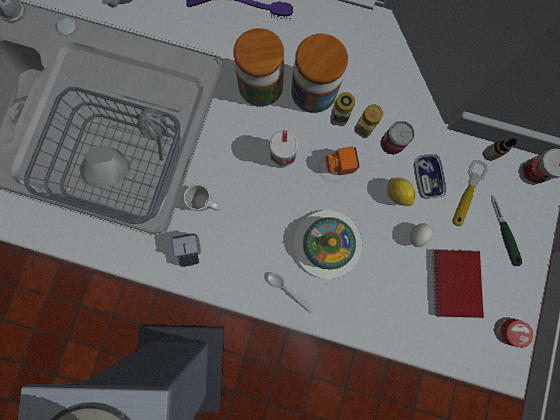

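View pics/side0.png

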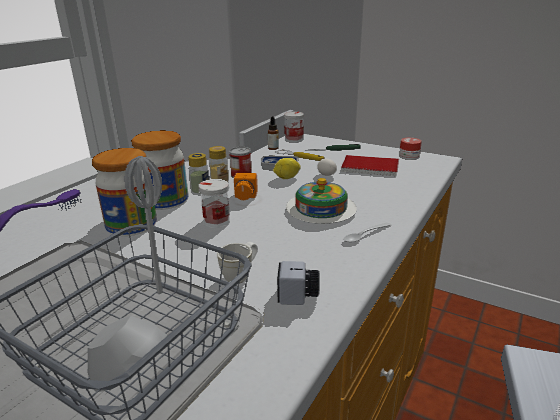

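Top view: the timer is the grey cube with a black dial at (186,249). The orange look-alike is at (345,160). The cup is at (198,196), the dish (328,243), the jar (284,148) and the spoon (290,290). In the side view the timer is at (297,284) and the orange one at (246,186). The grey one fits the description: steel case, black dial, lying down with the mark up. I'll confirm that with a crop and measure.

```bash
python3 - <<'E'
from h import *
t=cam("top")[0]; s=cam("side")[0]
a=cv2.resize(t["frame"][215:285,145:245],None,fx=4,fy=4,interpolation=cv2.INTER_CUBIC)
b=cv2.resize(s["frame"][250:320,255:355],None,fx=4,fy=4,interpolation=cv2.INTER_CUBIC)
cv2.imwrite("pics/crop1.png",np.hstack([a,b])[:,:,::-1])
# plate: white pixels around dish in top
hsv=cv2.cvtColor(t["frame"],cv2.COLOR_RGB2HSV)
g=cv2.cvtColor(t["frame"],cv2.COLOR_RGB2GRAY)
print(g[243,280:380:2]); print(g[200:285:2,328])
print("plate guess",onz(t,328,243,.009),"lidtop?",tri(t,(331,243),s,(321,183)))
print("cup",onz(t,197,196,.055),tri(t,(197,196),s,(236,252)))
print("jar",tri(t,(284,140),s,(215,187)))
E
```

```text
[147 139 102  92  93  91  93 101 100 103 100  91  43  51  77  78  86 124
  60  52  57  50  49  47  67 115 110 129  97  68  72  91  59  60  92  79
  77  62 155 159 160 151 145 142 146 143 141 147 144 150]
[147 146 146 146 142 165 164 159 175  46  94  75 101  96 102 102  78  70
  76  52  75  88  52  65  69  69  76 109 134 129 127 100  87  71  46 158
 162 162 159 166 144 150 146]
plate guess [ 0.47732073 -0.50711467  0.009     ] lidtop? (array([ 0.47608617, -0.50499062,  0.06511909]), np.float64(0.0055186961802217455))
cup [ 0.56950901 -0.21125903  0.055     ] (array([ 0.56867311, -0.2110665 ,  0.05200632]), np.float64(0.0028388795596656943))
jar (array([ 0.68939737, -0.40060967,  0.0797553 ]), np.float64(0.010592812326327625))
```

View pics/crop1.png

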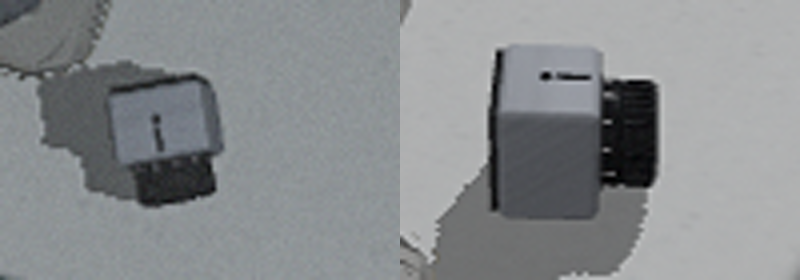

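The crop confirms it: a grey steel case with a bar-and-dot mark on top and the dial pointing towards the robot. Its top-face corners in the top view crop are (108,90), (203,78), (212,152) and (118,166). Next I compute its pose, plus the dish and spoon.

```bash
python3 - <<'E'
from h import *
t=cam("top")[0]; s=cam("side")[0]
c=lambda x,y,u0,v0:(u0+(x+.5)/4-.5,v0+(y+.5)/4-.5)
for p in [(108,90),(203,78),(212,152),(118,166)]:
    print("top face corner",onz(t,*c(*p,145,215),.052).round(4))
for p in [(138,206),(215,193)]: print("dial end",onz(t,*c(*p,145,215),.03).round(4))
# mark dot/bar in both views
for a,b in [((155,118),(546-400,76)),((155,150),(590-400,76)),((108,90),(505-400,47)),((118,166),(596-400,47)),((212,152),(602-400,107)),]:
    p,e=tri(t,c(*a,145,215),s,c(*b,255,250)); print("tri",p.round(4),round(e,4))
g=cv2.cvtColor(t["frame"],cv2.COLOR_RGB2HSV)
m=((g[...,1]>70)|(g[...,2]<60)).astype(np.uint8); m[:200]=0;m[285:]=0;m[:,:300]=0;m[:,362:]=0
p=cv2.findNonZero(m); print("lid",cv2.minEnclosingCircle(p))
m=((g[...,2]>156)).astype(np.uint8)
m[:205]=0;m[283:]=0;m[:,:285]=0;m[:,366:]=0
m=cv2.morphologyEx(m,cv2.MORPH_OPEN,np.ones((3,3)))
h=cv2.convexHull(cv2.findNonZero(m)); e=cv2.fitEllipse(h); print("plate",e, onz(t,*e[0],.009).round(4),onz(t,*e[0],.0).round(4))
for p in [(272,277),(312,310)]: print("spoon",onz(t,*p,.005).round(3))
print("handle",onz(t,215,206,.03).round(3))
E
```

```text
top face corner [ 0.4777 -0.1608  0.052 ]
top face corner [ 0.4856 -0.2119  0.052 ]
top face corner [ 0.4457 -0.2191  0.052 ]
top face corner [ 0.4369 -0.1689  0.052 ]
dial end [ 0.4159 -0.1758  0.03  ]
dial end [ 0.4242 -0.2178  0.03  ]
tri [ 0.464  -0.1869  0.0516] 0.0016
tri [ 0.4466 -0.1885  0.0536] 0.0014
tri [ 0.4758 -0.1671  0.076 ] 0.0
tri [ 0.439  -0.1746  0.0769] 0.0058
tri [ 0.4473 -0.2132  0.0219] 0.0008
lid ((328.95489501953125, 243.39097595214844), 26.175556182861328)
plate ((328.03289794921875, 244.04261779785156), (66.02397918701172, 68.263916015625), 164.42379760742188) [ 0.4749 -0.5072  0.009 ] [ 0.4756 -0.5085  0.    ]
spoon [ 0.397 -0.381  0.005]
spoon [ 0.327 -0.473  0.005]
handle [ 0.552 -0.248  0.03 ]
```

Timer: top-face centre (0.462,-0.190), height about 0.052, z axis at about 189.5°. The dish is at (0.475,-0.507) and the cup at (0.569,-0.211), so the middle is (0.522,-0.359) with the dish-to-cup line at 72.5°.

Plan:
1. Grasp from above with the jaws along 99.5°.
2. Lift, then yaw -207°.
3. Tilt to about 30° of lean and release so it rocks upright.

```bash
python3 -m crank '[0,0,0.037,0.015,-0.043,-0.003,100, 0,0,0.037,0.015,-0.043,-0.003,100, 0,0,0.037,0.015,-0.043,-0.003,100, 0,0,0.037,0.015,-0.043,-0.003,100, 0,0,0.037,0.015,-0.043,-0.003,100, 0,0,0.037,0.015,-0.043,-0.003,100, 0,0,0.037,0.015,-0.043,-0.003,100, 0,0,0.037,0.015,-0.043,-0.003,100, 0,0,0.037,0.015,-0.043,-0.003,100, 0,0,0.037,0.015,-0.043,-0.003,100, 0,0,0.037,0.015,-0.043,-0.003,100, 0,0,0.037,0.015,-0.043,-0.003,100, 0,0,0.037,0.015,-0.043,-0.003,100, 0,0,0.037,0.015,-0.043,-0.003,100, 0,0,0.037,0.015,-0.043,-0.003,100, 0,0,0.037,0.015,-0.043,-0.003,100, 0,0,0,0,0,0,100, 0,0,0,0,0,0,100]' 40; python3 -c "
from h import *
s=observe();print(s['q'],s['position'],s['time_s']);R=s['tool_rot'];print(np.degrees(np.arctan2(R[1,0],R[0,0])),R[:,2])"
```

```text
time_s: 2.1
position: [0.467, -0.1876, 0.1968]
tool_rot: [[-0.164, 0.986, -0.001], [0.986, 0.164, 0.001], [0.001, -0.001, -1.0]]
ft_force: [-0.0, 0.9, 0.2]
grip_width: 0.0855
[-3.53905172e+01  1.96582274e+01  8.63152546e+01  1.02095552e-02
  7.40957377e+01 -1.34818766e+02] [ 0.46696399 -0.18755432  0.19683529] 2.1
99.42542417217759 [-8.85629275e-04  8.39374889e-04 -9.99999256e-01]
```

```bash
python3 -m crank '[0,0,0,-0.005,-0.0025,-0.035,100, 0,0,0,0,0,-0.035,100, 0,0,0,0,0,-0.035,100, 0,0,0,0,0,-0.025,100, 0,0,0,0,0,-0.02,100, 0,0,0,0,0,-0.015,100, 0,0,0,0,0,-0.01,100, 0,0,0,0,0,0,100, 0,0,0,0,0,0,40, 0,0,0,0,0,0,40, 0,0,0,0,0,0,40, 0,0,0,0,0,0,40, 0,0,0,0,0,0,40, 0,0,0,0,0,0,40]' 50
```

```text
time_s: 3.5
position: [0.4625, -0.1896, 0.0233]
tool_rot: [[-0.165, 0.986, 0.001], [0.986, 0.165, -0.001], [-0.001, 0.001, -1.0]]
ft_force: [-0.4, 1.6, 6.0]
grip_width: 0.0515
```

```bash
python3 -m crank '[0,0,0,0,0,0.02,40, 0,0,0,0,0,0.03,40, 0,0,0,0,0,0.035,40, 0,0,0,0,0,0.035,40, 0,0,0,0,0,0.03,40, 0,0,-0.14,0.003,-0.007,0,40, 0,0,-0.14,0.003,-0.007,0,40, 0,0,-0.14,0.003,-0.007,0,40, 0,0,-0.14,0.003,-0.007,0,40, 0,0,-0.14,0.003,-0.007,0,40, 0,0,-0.14,0.003,-0.007,0,40, 0,0,-0.14,0.003,-0.007,0,40, 0,0,-0.14,0.003,-0.007,0,40, 0,0,-0.14,0.003,-0.007,0,40, 0,0,-0.14,0.003,-0.007,0,40, 0,0,-0.14,0.003,-0.007,0,40, 0,0,-0.14,0.003,-0.007,0,40, 0,0,-0.14,0.003,-0.007,0,40, 0,0,-0.14,0.003,-0.007,0,40, 0,0,-0.14,0.003,-0.007,0,40]'
python3 -m crank '[0,0,-0.14,0.003,-0.007,0,40, 0,0,-0.14,0.003,-0.007,0,40, 0,0,-0.14,0.003,-0.007,0,40, 0,0,-0.14,0.003,-0.007,0,40, 0,0,-0.14,0.003,-0.007,0,40, 0,0,-0.14,0.003,-0.007,0,40, 0,0,-0.14,0.003,-0.007,0,40, 0,0,-0.14,0.003,-0.007,0,40, 0,0,-0.14,0.003,-0.007,0,40, 0,0,-0.14,0.003,-0.007,0,40, 0,0,-0.11,0,0,0,40, 0,0,0,0,0,0,40]'; python3 -c "
from h import *
s=observe();print(s['q'],s['position'],s['time_s']);R=s['tool_rot'];print(np.degrees(np.arctan2(R[1,0],R[0,0])))"
```

```text
time_s: 5.5
position: [0.5069, -0.2946, 0.1721]
tool_rot: [[0.933, -0.361, -0.001], [-0.361, -0.933, 0.001], [-0.001, -0.0, -1.0]]
ft_force: [-0.2, 0.1, -3.7]
grip_width: 0.0516
time_s: 6.7
position: [0.5368, -0.3645, 0.1719]
tool_rot: [[-0.299, -0.954, -0.001], [-0.954, 0.299, 0.001], [-0.001, 0.001, -1.0]]
ft_force: [0.3, -0.6, -4.7]
grip_width: 0.0514
[-4.46071455e+01  3.49140730e+01  6.38364680e+01  1.31428325e-03
  8.13305918e+01  6.27748549e+01] [ 0.53681234 -0.36445083  0.17185908] 6.7
-107.38222331436107
```

```bash
python3 -m crank '[-0.039,-0.125,0,0,0,0,40, -0.039,-0.125,0,0,0,0,40, -0.039,-0.125,0,0,0,0,40, -0.039,-0.125,0,0,0,0,40, -0.039,-0.125,0,0,0,0,40, -0.039,-0.125,0,0,0,0,40, -0.039,-0.125,0,0,0,0,40, -0.039,-0.125,0,0,0,0,40, 0,0,0,0,0,0,40, 0,0,0,0,0,0,40]';  python3 -c "
from h import *
s=observe();print(s['q'],s['position'],s['time_s']);
for n in('side','top'):
  im=get_image(n)['frame'];cv2.imwrite(f'pics/{n}1.png',im[:,:,::-1])
a=cv2.imread('pics/side1.png');b=cv2.imread('pics/top1.png')
cv2.imwrite('pics/c1.png',np.hstack([a[130:330,150:390],b[130:330,160:400]]))"
```

```text
time_s: 7.7
position: [0.5412, -0.3591, 0.1715]
tool_rot: [[-0.272, -0.599, 0.753], [-0.962, 0.181, -0.204], [-0.015, -0.78, -0.625]]
ft_force: [0.6, 0.3, -5.5]
grip_width: 0.0517
[-55.2417941   25.92423881 100.03988011  72.78666733  31.75555579
  -6.69497418] [ 0.54120415 -0.3590883   0.17147876] 7.7
```

View pics/c1.png

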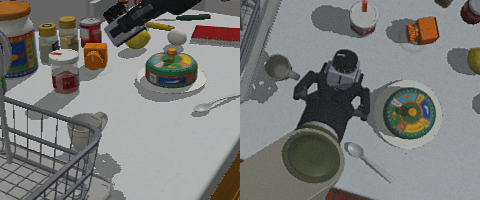

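The timer is held and tilted, with the dial up and away, and clear of the dish and cup. The tilt came out at 51°, so I add the rest slowly and correct the drift.

```bash
python3 -m crank '[-0.006,-0.024,0,0,0,-0.01,40, -0.006,-0.024,0,0,0,-0.01,40, -0.006,-0.024,0,0,0,-0.01,40, -0.006,-0.024,0,0,0,-0.01,40, -0.006,-0.024,0,0,0,-0.01,40, -0.006,-0.024,0,0,0,-0.01,40, -0.006,-0.024,0,0,0,-0.01,40, -0.006,-0.024,0,0,0,-0.01,40, 0,0,0,0,0,0,40]';  python3 -c "
from h import *
s=observe();print(s['q'],s['position'],s['time_s'],s['tool_rot'])"
```

```text
time_s: 8.7
position: [0.5415, -0.3589, 0.0901]
tool_rot: [[-0.269, -0.438, 0.858], [-0.963, 0.143, -0.228], [-0.023, -0.888, -0.46]]
ft_force: [-0.0, 0.3, -3.9]
grip_width: 0.051
[-57.50115284  38.08046823 109.1556355  116.57753137  42.22764019
 -55.48862473] [ 0.54149422 -0.35891634  0.09014681] 8.7 [[-0.26851797 -0.43768658  0.85809589]
 [-0.96300089  0.1432101  -0.22829838]
 [-0.02296486 -0.88764932 -0.45994706]]
```

```bash
python3 -m crank '[0,0,0,-0.003,-0.004,-0.015,40, 0,0,0,0,0,-0.015,40, 0,0,0,0,0,-0.012,40, 0,0,0,0,0,-0.008,40, 0,0,0,0,0,-0.004,40, 0,0,0,0,0,-0.003,40, 0,0,0,0,0,0,40, 0,0,0,0,0,0,40]';  python3 -c "
from h import *
s=observe();print(s['q'],s['position'],s['time_s'],s['tool_rot'])"
```

```text
time_s: 9.5
position: [0.5386, -0.3632, 0.0351]
tool_rot: [[-0.269, -0.435, 0.859], [-0.963, 0.141, -0.23], [-0.021, -0.889, -0.457]]
ft_force: [-0.2, -0.2, -4.5]
grip_width: 0.0519
[-58.12442766  45.26920675 109.99919137 123.24432589  46.63029658
 -65.47680401] [ 0.53857766 -0.36323987  0.03510538] 9.5 [[-0.26930185 -0.43514668  0.85914136]
 [-0.96282497  0.14118399 -0.23029365]
 [-0.02108548 -0.88922126 -0.4569912 ]]
```

```bash
python3 -m crank '[0,0,0,0,0,-0.002,40, 0,0,0,0,0,-0.001,40, 0,0,0,0,0,0,40]'; python3 -m crank '[0,0,0,0,0,-0.001,40, 0,0,0,0,0,-0.001,40, 0,0,0,0,0,0,40]'
```

```text
time_s: 9.8
position: [0.5384, -0.3632, 0.0315]
tool_rot: [[-0.27, -0.436, 0.859], [-0.963, 0.142, -0.23], [-0.022, -0.889, -0.458]]
ft_force: [-0.6, -0.1, -4.2]
grip_width: 0.0515
time_s: 10.1
position: [0.5385, -0.3632, 0.03]
tool_rot: [[-0.269, -0.435, 0.859], [-0.963, 0.141, -0.23], [-0.021, -0.889, -0.456]]
ft_force: [-1.6, 1.2, -1.5]
grip_width: 0.0514
```

Contact is felt at TCP z = 0.030. I release, let it rock upright, then back off along the tool axis.

```bash
python3 -m crank '[0,0,0,0,0,0,70, 0,0,0,0,0,0,100, 0,0,0,0,0,0,100, 0,0,0,0,0,0,100, 0,0,0,0,0,0,100, 0,0,0,0,0,0,100, 0,0,0,0,0,0,100, 0,0,0,0,0,0,100]';  python3 -m crank '[0,0,0,-0.009,0.002,0.005,100, 0,0,0,-0.026,0.007,0.014,100, 0,0,0,-0.026,0.007,0.014,100, 0,0,0,-0.026,0.007,0.014,100, 0,0,0,-0.017,0.005,0.03,100, 0,0,0,0,0,0.04,100, 0,0,0,0,0,0.04,100, 0,0,0,0,0,0.03,100,0,0,0,0,0,0,100]'; python3 -c "
from h import *
s=observe();print(s['q'],s['position'],s['time_s'],s['tool_rot'])
for n in('side','top'):
  im=get_image(n)['frame'];cv2.imwrite(f'pics/{n}2.png',im[:,:,::-1])
a=cv2.imread('pics/side2.png');b=cv2.imread('pics/top2.png')
cv2.imwrite('pics/c2.png',cv2.resize(np.hstack([a[130:330,200:400],b[130:330,190:390]]),None,fx=2,fy=2))"
```

```text
time_s: 10.9
position: [0.5384, -0.3632, 0.0297]
tool_rot: [[-0.27, -0.435, 0.859], [-0.963, 0.142, -0.23], [-0.021, -0.889, -0.457]]
ft_force: [0.1, 0.3, -0.1]
grip_width: 0.0854
time_s: 11.8
position: [0.4342, -0.3352, 0.2206]
tool_rot: [[-0.269, -0.433, 0.86], [-0.963, 0.135, -0.233], [-0.015, -0.891, -0.453]]
ft_force: [0.1, -0.0, -0.7]
grip_width: 0.0854
[-70.25473763  16.36987338 116.58057797  91.24300963  46.96246095
 -33.82286549] [ 0.43422181 -0.33524081  0.22060833] 11.8 [[-0.26946008 -0.43298662  0.86018245]
 [-0.96288825  0.13543228 -0.23346161]
 [-0.01541072 -0.89116816 -0.45341132]]
```

View pics/c2.png

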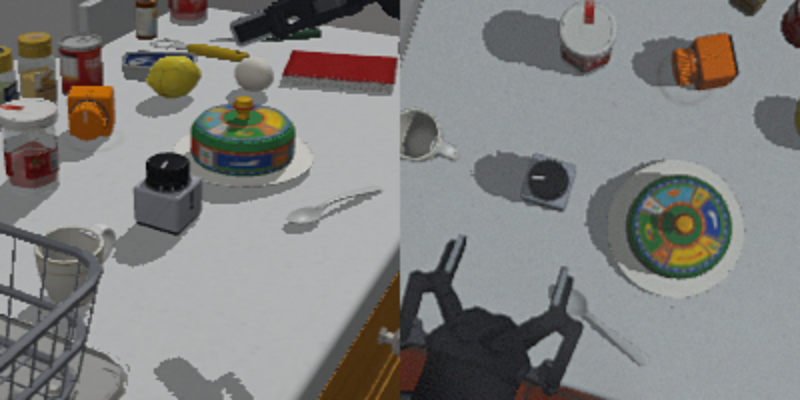

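The timer stands upright near the middle, with the dial (thin white index line) at about (263,221) in the top view; everything else is unmoved. I measure the dial centre in both views.

```bash
cat > dial.py <<'E'
from h import *
def blob(im,box):
    v=im["frame"].max(2); u0,v0,u1,v1=box
    m=np.zeros(v.shape,np.uint8); m[v0:v1,u0:u1]=(v[v0:v1,u0:u1]<62)
    m=cv2.morphologyEx(m,cv2.MORPH_CLOSE,np.ones((3,3)))
    c=max(cv2.findContours(m,0,2)[0],key=cv2.contourArea); return c
E
python3 - <<'E'
from dial import *
t=cam("top")[0]; s=cam("side")[0]
c=blob(t,(245,200,285,240)); print("top blob",cv2.boundingRect(c),cv2.minEnclosingCircle(c))
d=blob(s,(265,195,305,235)); print("side blob",cv2.boundingRect(d)); x,y,w,h=cv2.boundingRect(d)
(u,v),r=cv2.minEnclosingCircle(c)
print(onz(t,u,v,.066), onz(t,u,v,.055))
# side: top ellipse centre approx
for vv in (y+3,y+5,y+7): print(vv,tri(t,(u,v),s,(x+w/2-.5,vv)))
# case corners in top crop c2: right,left bottoms
cc=lambda x,y:(190+(x-400)/2,130+y/2)
for p in [(530,157),(577,158),(572,209),(522,203)]: print(onz(t,*cc(*p),.043))
E
```

```text
top blob (254, 210, 20, 23) ((261.9941101074219, 220.75881958007812), 11.866486549377441)
side blob (273, 207, 22, 19)
[ 0.51715032 -0.35625797  0.066     ] [ 0.51854936 -0.3559502   0.055     ]
210 (array([ 0.52007248, -0.35564775,  0.06628827]), np.float64(0.005994846519937651))
212 (array([ 0.52036486, -0.35558251,  0.06200405]), np.float64(0.0054824908251077005))
214 (array([ 0.52065846, -0.35551665,  0.05770077]), np.float64(0.004967815831213317))
[ 0.54712067 -0.33920187  0.043     ]
[ 0.54744904 -0.39149664  0.043     ]
[ 0.49042711 -0.38741041  0.043     ]
[ 0.49555415 -0.33214197  0.043     ]
```

```bash
python3 -m crank '[0.024,0.088,0,0.007,-0.002,0,100, 0.024,0.088,0,0.007,-0.002,0,100, 0.024,0.088,0,0.007,-0.002,0,100, 0.024,0.088,0,0.007,-0.002,0,100, 0.024,0.088,0,0.007,-0.002,0,100, 0.024,0.088,0,0.007,-0.002,0,100, 0.024,0.088,0,0.007,-0.002,0,100, 0.024,0.088,0,0.007,-0.002,0,100, 0.024,0.088,0,0.007,-0.002,0,100, 0.024,0.088,0,0.007,-0.002,0,100, 0.024,0.088,0,0.007,-0.002,0,100, 0.024,0.088,0,0.007,-0.002,0,100, 0,0,0,0,0,0,100, 0,0,0,0,0,0,100]'; python3 -c "
from h import *
s=observe();print(s['q'],s['position'],s['tool_rot'])
from scipy.spatial.transform import Rotation as Ro
R=s['tool_rot'];z=R[:,2];print('level vec',np.cross(z,[0,0,-1]),np.degrees(np.arctan2(R[1,0],R[0,0])))"
```

```text
time_s: 13.4
position: [0.5179, -0.3585, 0.2144]
tool_rot: [[-0.283, -0.959, 0.007], [-0.959, 0.283, 0.006], [-0.008, -0.005, -1.0]]
ft_force: [-0.4, -1.0, 0.2]
grip_width: 0.0857
[-45.648562    31.083191    63.75877795   0.53108336  85.1047899
  60.76740981] [ 0.51790886 -0.35846828  0.21435025] [[-0.28333579 -0.95899332  0.00725589]
 [-0.95899059  0.28337879  0.0057889 ]
 [-0.00760768 -0.00531813 -0.99995692]]
level vec [-0.0057889   0.00725589  0.        ] -106.45988643026915
```

```bash
python3 -m crank '[-0.006,0.007,0,0.002,0,0,100, 0,0,0.14,0,0,0,100, 0,0,0.14,0,0,0,100, 0,0,0.14,0,0,0,100, 0,0,0.14,0,0,0,100, 0,0,0.14,0,0,0,100, 0,0,0.14,0,0,0,100, 0,0,0.14,0,0,0,100, 0,0,0.14,0,0,0,100, 0,0,0.14,0,0,0,100, 0,0,0.14,0,0,0,100, 0,0,0.14,0,0,0,100, 0,0,0.14,0,0,0,100, 0,0,0.14,0,0,0,100, 0,0,0.14,0,0,0,100, 0,0,0.14,0,0,0,100, 0,0,0.14,0,0,0,100, 0,0,0.14,0,0,0,100]'; python3 -m crank '[0,0,0.14,0,0,0,100, 0,0,0.14,0,0,0,100, 0,0,0.14,0,0,0,100, 0,0,0.14,0,0,-0.02,100, 0,0,0.14,0,0,-0.02,100, 0,0,0.14,0,0,-0.02,100, 0,0,0.14,0,0,-0.02,100, 0,0,0.14,0,0,-0.02,100, 0,0,0,0,0,0,100]'; python3 -c "
from h import *
s=observe();print(s['q'],s['position'],s['tool_rot'])"
```

```text
time_s: 15.2
position: [0.5194, -0.3587, 0.2166]
tool_rot: [[0.865, 0.502, 0.002], [0.502, -0.865, 0.003], [0.003, -0.002, -1.0]]
ft_force: [0.6, -1.0, 0.3]
grip_width: 0.0855
time_s: 16.1
position: [0.5186, -0.3579, 0.1142]
tool_rot: [[-0.071, 0.997, -0.005], [0.997, 0.071, 0.006], [0.006, -0.005, -1.0]]
ft_force: [-0.3, 0.5, 1.0]
grip_width: 0.0855
[-4.53728916e+01  3.63379064e+01  7.14201432e+01  3.77789629e-02
  7.27005486e+01 -1.39440652e+02] [ 0.51855906 -0.35787271  0.11417578] [[-0.0707213   0.99748269 -0.00517462]
 [ 0.99747501  0.0707526   0.00613857]
 [ 0.00648924 -0.00472743 -0.99996777]]
```

```bash
python3 -m crank '[-0.006,-0.005,0,0.001,-0.001,-0.02,100, 0,0,0,0,0,-0.018,100, 0,0,0,0,0,-0.008,100, 0,0,0,0,0,-0.005,100, 0,0,0,0,0,0,100, 0,0,0,0,0,0,60, 0,0,0,0,0,0,45, 0,0,0,0,0,0,40, 0,0,0,0,0,0,30, 0,0,0,0,0,0,30, 0,0,0,0,0,0,30]' 25;  python3 -c "
from h import *
s=observe();print(s['q'],s['position'],s['ft_force'],s['wrist_torque'])"
```

```text
time_s: 17.2
position: [0.5212, -0.3599, 0.0661]
tool_rot: [[-0.07, 0.998, 0.004], [0.998, 0.07, -0.004], [-0.004, 0.003, -1.0]]
ft_force: [-0.7, 3.0, 4.7]
grip_width: 0.0417
[-4.53091733e+01  3.94422423e+01  7.42418499e+01 -1.48768026e-02
  6.60030757e+01 -1.39317558e+02] [ 0.52123303 -0.35989691  0.06614855] [-0.66323377  3.04375442  4.72495276] [ 0.23949201  0.10778683 -0.01641943]
```

Dial gripped at 41.7 mm with about 5 N of downward force. I wind clockwise (negative z turn).

```bash
T="import sys
from h import *
s=observe();R=s['tool_rot'];print('ang',np.arctan2(R[1,0],R[0,0]).round(3),'q6',s['q'][5].round(1),s['position'].round(4),s['ft_force'].round(2),s['wrist_torque'].round(3))"; echo "$T">st.py
python3 st.py; python3 -m crank '[0,0,-0.06,0,0,0,30, 0,0,-0.12,0,0,0,30, 0,0,-0.12,0,0,0,30, 0,0,-0.12,0,0,0,30, 0,0,-0.12,0,0,0,30, 0,0,-0.12,0,0,0,30, 0,0,-0.12,0,0,0,30, 0,0,-0.12,0,0,0,30, 0,0,-0.12,0,0,0,30, 0,0,-0.12,0,0,0,30, 0,0,-0.12,0,0,0,30, 0,0,-0.12,0,0,0,30, 0,0,-0.12,0,0,0,30, 0,0,-0.12,0,0,0,30, 0,0,-0.12,0,0,0,30, 0,0,-0.12,0,0,0,30, 0,0,-0.12,0,0,0,30]' >/dev/null; python3 st.py
python3 -m crank '[0,0,-0.12,0,0,0,30, 0,0,-0.12,0,0,0,30, 0,0,-0.12,0,0,0,30, 0,0,-0.12,0,0,0,30, 0,0,-0.12,0,0,0,30, 0,0,-0.12,0,0,0,30, 0,0,-0.12,0,0,0,30, 0,0,-0.12,0,0,0,30, 0,0,-0.12,0,0,0,30, 0,0,-0.12,0,0,0,30, 0,0,-0.12,0,0,0,30, 0,0,-0.12,0,0,0,30, 0,0,-0.12,0,0,0,30, 0,0,-0.12,0,0,0,30, 0,0,-0.12,0,0,0,30, 0,0,-0.12,0,0,0,30, 0,0,-0.12,0,0,0,30, 0,0,-0.12,0,0,0,30, 0,0,0,0,0,0,30]' >/dev/null; python3 st.py
```

```text
ang 1.641 q6 -139.3 [ 0.5212 -0.3599  0.0661] [-0.66  3.04  4.72] [ 0.239  0.108 -0.016]
ang -0.344 q6 -25.4 [ 0.5223 -0.3602  0.0663] [4.16 0.98 3.36] [ 0.091 -0.756  0.018]
ang -2.502 q6 97.9 [ 0.5215 -0.3593  0.066 ] [0.77 3.29 5.39] [ 0.661 -0.319 -0.045]
```

```bash
for i in 1; do python3 -m crank '[0,0,-0.08,0,0,0,30, 0,0,-0.08,0,0,0,30, 0,0,0,0,0,0,30]' >/dev/null; python3 st.py
python3 -m crank '[0,0,-0.05,0,0,0,30, 0,0,-0.05,0,0,0,30,0,0,0,0,0,0,30]' >/dev/null; python3 st.py
python3 -m crank '[0,0,-0.04,0,0,0,30, 0,0,-0.04,0,0,0,30,0,0,0,0,0,0,30]' >/dev/null; python3 st.py
python3 -m crank '[0,0,-0.04,0,0,0,30, 0,0,-0.04,0,0,0,30,0,0,0,0,0,0,30]' >/dev/null; python3 st.py
python3 -m crank '[0,0,-0.04,0,0,0,30, 0,0,-0.04,0,0,0,30,0,0,0,0,0,0,30]' >/dev/null; python3 st.py
python3 -m crank '[0,0,-0.04,0,0,0,30, 0,0,-0.04,0,0,0,30,0,0,0,0,0,0,30]' >/dev/null; python3 st.py; done
```

```text
ang -2.661 q6 107.0 [ 0.5217 -0.3593  0.066 ] [0.39 3.49 4.74] [ 0.687 -0.402  0.062]
ang -2.76 q6 112.6 [ 0.5217 -0.3594  0.066 ] [1.68 3.17 4.92] [ 0.684 -0.505  0.062]
ang -2.839 q6 117.2 [ 0.5217 -0.3595  0.066 ] [1.85 3.85 4.87] [ 0.749 -0.57   0.079]
ang -2.919 q6 121.7 [ 0.5218 -0.3596  0.066 ] [2.59 3.75 4.75] [ 0.604 -0.664  0.076]
ang -2.999 q6 126.3 [ 0.5217 -0.3597  0.066 ] [3.1  3.   5.48] [ 0.53  -0.696  0.067]
ang -3.079 q6 130.9 [ 0.5218 -0.3598  0.066 ] [2.59 3.09 6.16] [ 0.481 -0.729  0.026]
```

```bash
python3 -m crank '[0,0,-0.05,0,0,0,30, 0,0,-0.05,0,0,0,30,0,0,0,0,0,0,30]' >/dev/null; python3 st.py
python3 -m crank '[0,0,-0.05,0,0,0,30, 0,0,-0.05,0,0,0,30,0,0,0,0,0,0,30]' >/dev/null; python3 st.py
python3 -m crank '[0,0,-0.05,0,0,0,30, 0,0,-0.05,0,0,0,30,0,0,0,0,0,0,30]' >/dev/null; python3 st.py
python3 - <<'E'
from h import *
t=cam("top")[0]; s=cam("side")[0]
a=cv2.resize(t["frame"][190:250,220:300],None,fx=5,fy=5,interpolation=cv2.INTER_CUBIC)
b=cv2.resize(s["frame"][195:255,245:325],None,fx=5,fy=5,interpolation=cv2.INTER_CUBIC)
cv2.imwrite("pics/c3.png",np.hstack([a,b])[:,:,::-1])
E
```

```text
ang 3.105 q6 136.6 [ 0.5217 -0.36    0.066 ] [3.73 2.39 5.95] [ 0.357 -0.806  0.027]
ang 3.005 q6 142.3 [ 0.5217 -0.3601  0.066 ] [2.13 2.6  4.55] [ 0.308 -0.803  0.035]
ang 2.905 q6 148.0 [ 0.5217 -0.3601  0.066 ] [3.39 1.96 5.35] [ 0.212 -0.878  0.129]
```

View pics/c3.png

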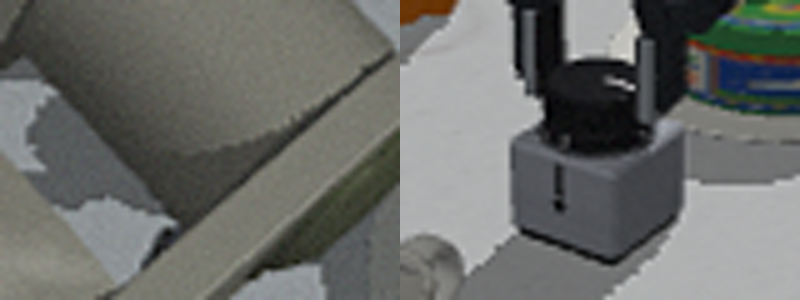

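The side crop shows the mark on the image-left face at (558,190), so the case has turned a lot already. I quantify the case yaw and the dial line.

```bash
python3 - <<'E'
from h import *
s=cam("side")[0]
c=lambda x,y:(245+(x-400+.5)/5-.5,195+(y+.5)/5-.5)
az=lambda d:np.degrees(np.arctan2(d[1],d[0]))
L,F,Rr=[onz(s,*c(*p),.042) for p in [(513,145),(618,172),(685,125)]]
print(L,F,Rr,"L->F az",az(F-L),np.linalg.norm(F-L),"F->R az",az(Rr-F),np.linalg.norm(Rr-F))
L,F,Rr=[onz(s,*c(*p),.002) for p in [(517,237),(614,264),(682,215)]]
print("foot L->F az",az(F-L),np.linalg.norm(F-L),"F->R az",az(Rr-F),np.linalg.norm(Rr-F))
a,b=[onz(s,*c(*p),.066) for p in [(607,79),(634,87)]]; print("line now",a,b,az(b-a))
k=lambda x,y:(200+x/2,130+y/2)
a,b=[onz(s,*k(*p),.066) for p in [(167,157),(170,152)]]
# before: zoomed side
old=cv2.imread('pics/side2.png')[195:255,245:325]; t=cv2.imread('pics/top2.png')[190:250,220:300]
z=lambda i:cv2.resize(i,None,fx=5,fy=5,interpolation=cv2.INTER_CUBIC)
cv2.imwrite("pics/c2z.png",np.hstack([z(t),z(old)]))
E
```

```text
[ 0.55133279 -0.33818472  0.042     ] [ 0.50653533 -0.32741454  0.042     ] [ 0.49070368 -0.37052882  0.042     ] L->F az 166.48155170372283 0.046073948410419195 F->R az -110.16333713113563 0.04592910156855414
foot L->F az 166.5038738360106 0.04338281547430643 F->R az -111.28157192213448 0.046129403643872934
line now [ 0.51822393 -0.35584651  0.066     ] [ 0.50646721 -0.35177496  0.066     ] 160.8981766791994
```

View pics/c2z.png

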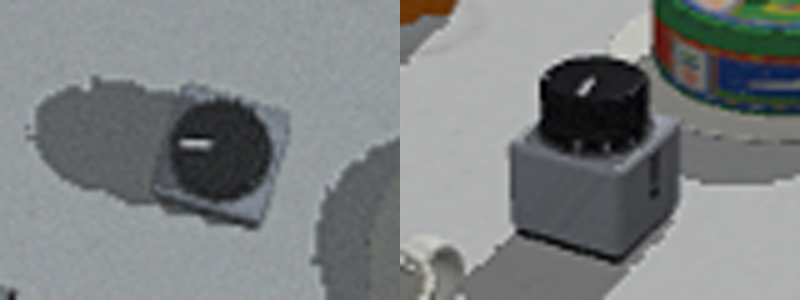

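Before winding, the mark was on the robot side (right face in the side view). Now the mark normal is at about 76° and the dial line at about 161°. So the case has turned about 89° with the dial, which puts the relative wind at about 196°. Either the start was partly wound and the stop was reached, or the case was dragged along. I'll grip the case, which the jaws already line up with, turn it back by 100°, then test the stop again with a higher grip.

```bash
python3 -m crank '[0,0,0,0,0,0,100, 0,0,0,0,0,0,100, 0,0,0,0,0,0,100, 0,0,0,0,0,0,100, 0,0,0,0,0,-0.015,100, 0,0,0,0,0,-0.013,100, 0,0,0,0,0,-0.006,100, 0,0,0,0,0,0,60, 0,0,0,0,0,0,50, 0,0,0,0,0,0,50, 0,0,0,0,0,0,50, 0,0,0,0,0,0,50]' 30; python3 st.py
```

```text
time_s: 24.85
position: [0.5212, -0.3601, 0.0322]
tool_rot: [[-0.972, 0.235, 0.005], [0.235, 0.972, 0.001], [-0.005, 0.002, -1.0]]
ft_force: [-0.6, -0.4, 3.7]
grip_width: 0.0533
ang 2.904 q6 148.1 [ 0.5212 -0.3601  0.0322] [-0.6  -0.44  3.7 ] [ 0.116  0.291 -0.016]
```

```bash
python3 -m crank '[0,0,0,0,0,0,50, 0,0,0.1,0,0,0,50, 0,0,0.125,0,0,0,50, 0,0,0.125,0,0,0,50, 0,0,0.125,0,0,0,50, 0,0,0.125,0,0,0,50, 0,0,0.125,0,0,0,50, 0,0,0.125,0,0,0,50, 0,0,0.125,0,0,0,50, 0,0,0.125,0,0,0,50, 0,0,0.125,0,0,0,50, 0,0,0.125,0,0,0,50, 0,0,0.125,0,0,0,50, 0,0,0.125,0,0,0,50, 0,0,0.15,0,0,0,50, 0,0,0,0,0,0,50]'; python3 st.py; python3 -m crank '[0,0,0,0,0,0,100, 0,0,0,0,0,0,100, 0,0,0,0,0,0,100, 0,0,0,0,0,0,100, 0,0,0,0,0,0.02,100, 0,0,0,0,0,0.019,100, 0,0,0,0,0,0,100, 0,0,0,0,0,0,45, 0,0,0,0,0,0,40, 0,0,0,0,0,0,30, 0,0,0,0,0,0,30, 0,0,0,0,0,0,30, 0,0,0,0,0,0,30]' 25; python3 st.py
python3 - <<'E'
from h import *
s=cam("side")[0]; cv2.imwrite("pics/s4.png",s["frame"][:,:,::-1])
E
python3 -m crank '[0,0,-0.06,0,0,0,30, 0,0,-0.06,0,0,0,30, 0,0,-0.06,0,0,0,30, 0,0,-0.06,0,0,0,30, 0,0,-0.06,0,0,0,30, 0,0,-0.05,0,0,0,30, 0,0,0,0,0,0,30]'; python3 st.py; python3 - <<'E'
from h import *
s=cam("side")[0]; cv2.imwrite("pics/s5.png",s["frame"][:,:,::-1])
z=lambda n:cv2.resize(cv2.imread(n)[195:255,245:325],None,fx=5,fy=5,interpolation=cv2.INTER_CUBIC)
cv2.imwrite("pics/c5.png",np.hstack([z("pics/s4.png"),z("pics/s5.png")]))
E
```

```text
time_s: 26.45
position: [0.5215, -0.3601, 0.0322]
tool_rot: [[-0.056, -0.998, -0.001], [-0.998, 0.056, 0.003], [-0.003, 0.001, -1.0]]
ft_force: [0.5, -0.9, 6.3]
grip_width: 0.053
ang -1.627 q6 47.9 [ 0.5215 -0.3601  0.0322] [ 0.48 -0.91  6.33] [ 0.185 -0.013  0.075]
time_s: 27.75
position: [0.5208, -0.3596, 0.0699]
tool_rot: [[-0.058, -0.998, -0.003], [-0.998, 0.058, 0.005], [-0.005, 0.004, -1.0]]
ft_force: [0.5, -1.1, -3.5]
grip_width: 0.0419
ang -1.629 q6 48.0 [ 0.5208 -0.3596  0.0699] [ 0.48 -1.09 -3.54] [-0.013  0.016 -0.033]
time_s: 28.5
position: [0.5209, -0.3596, 0.07]
tool_rot: [[-0.397, -0.918, -0.002], [-0.918, 0.397, 0.005], [-0.004, 0.004, -1.0]]
ft_force: [-0.5, -0.1, -3.9]
grip_width: 0.0417
ang -1.98 q6 68.0 [ 0.5209 -0.3596  0.07  ] [-0.5  -0.06 -3.9 ] [-0.04   0.025 -0.052]
```

View pics/c5.png

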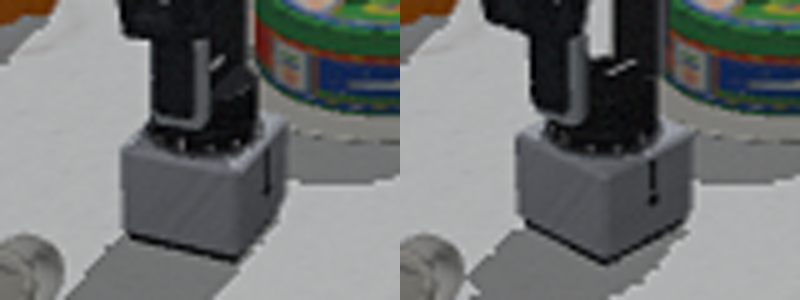

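Force z of -3.9 N means the timer's weight is hanging in the grip, so that turn proves nothing: a lifted case turns with the dial. I lower until it presses lightly, then turn on.

```bash
python3 -m crank '[0,0,0,0,0,-0.001,30, 0,0,0,0,0,-0.001,30, 0,0,0,0,0,0,30]' >/dev/null; python3 st.py;  python3 -m crank '[0,0,0,0,0,-0.001,30, 0,0,0,0,0,-0.001,30, 0,0,0,0,0,0,30]'>/dev/null; python3 st.py
```

```text
ang -1.978 q6 67.9 [ 0.5211 -0.3599  0.0697] [-3.23  1.6   5.16] [ 0.448  0.477 -0.029]
ang -1.978 q6 67.9 [ 0.5214 -0.3601  0.0695] [-5.78  5.46 18.9 ] [0.973 0.963 0.027]
```

```bash
python3 -m crank '[0,0,0,0,0,0.001,30, 0,0,0,0,0,0,30, 0,0,0,0,0,0,30]' >/dev/null; python3 st.py; python3 -m crank '[0,0,-0.05,0,0,0,30, 0,0,-0.05,0,0,0,30, 0,0,0,0,0,0,30]'>/dev/null; python3 st.py; python3 -m crank '[0,0,-0.05,0,0,0,30, 0,0,-0.05,0,0,0,30, 0,0,0,0,0,0,30]'>/dev/null; python3 st.py; python3 -m crank '[0,0,-0.05,0,0,0,30, 0,0,-0.05,0,0,0,30, 0,0,0,0,0,0,30]'>/dev/null; python3 st.py
python3 - <<'E'
from h import *
s=cam("side")[0]; cv2.imwrite("pics/s6.png",s["frame"][:,:,::-1])
z=lambda n:cv2.resize(cv2.imread(n)[195:255,245:325],None,fx=5,fy=5,interpolation=cv2.INTER_CUBIC)
cv2.imwrite("pics/c6.png",np.hstack([z("pics/s5.png"),z("pics/s6.png")]))
E
```

```text
ang -1.978 q6 67.9 [ 0.5212 -0.36    0.0696] [-3.87  3.   12.28] [0.699 0.7   0.029]
ang -2.08 q6 73.7 [ 0.5218 -0.3603  0.0696] [-1.6   2.49  9.88] [0.499 0.227 0.   ]
ang -2.18 q6 79.4 [ 0.522  -0.3606  0.0696] [-0.97  0.69  9.52] [ 0.275  0.106 -0.027]
ang -2.28 q6 85.1 [ 0.522  -0.3608  0.0696] [-0.54  0.91  8.35] [ 0.154  0.009 -0.031]
```

View pics/c6.png

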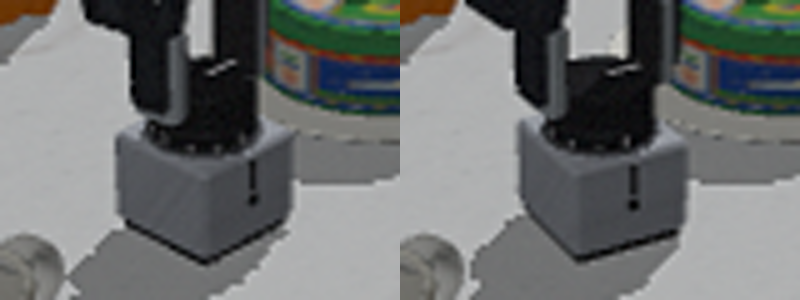

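The case now turns along with the dial while pressed (front edge 205→180, mark 252→233), so it looks like the stop. The decisive check is to turn back 0.4 rad: the case must stay and the dial unwinds. Turning forward again, the case must only move once back at the stop. I measure the mark column numerically.

```bash
cat > mk.py <<'E'
from h import *
s=cam("side")[0]; o=observe()
g=cv2.cvtColor(s["frame"],cv2.COLOR_RGB2GRAY).astype(float)
r=g[227:236,272:312].mean(0); w=np.clip(np.median(r[5:25])-r,0,None)
k=5+np.argmin(r[5:30]); j=np.arange(max(k-2,0),k+3); u=272+(w[j]*j).sum()/w[j].sum()
R=o['tool_rot']
print("mark u %.2f"%u,"ang %.3f"%np.arctan2(R[1,0],R[0,0]),"F",o['ft_force'].round(1),"Tz %.3f"%o['wrist_torque'][2],"tau6 %.3f"%o['joint_efforts'][5],o['time_s'])
E
python3 mk.py; python3 -m crank '[0,0,0.05,0,0,0,30, 0,0,0.1,0,0,0,30, 0,0,0.1,0,0,0,30, 0,0,0.1,0,0,0,30, 0,0,0.05,0,0,0,30, 0,0,0,0,0,0,30]'>/dev/null; python3 mk.py
python3 -m crank '[0,0,-0.05,0,0,0,30, 0,0,-0.1,0,0,0,30, 0,0,-0.05,0,0,0,30, 0,0,0,0,0,0,30]'>/dev/null; python3 mk.py
python3 -m crank '[0,0,-0.05,0,0,0,30, 0,0,-0.1,0,0,0,30, 0,0,-0.05,0,0,0,30, 0,0,0,0,0,0,30]'>/dev/null; python3 mk.py
python3 -m crank '[0,0,-0.05,0,0,0,30, 0,0,-0.1,0,0,0,30, 0,0,-0.05,0,0,0,30, 0,0,0,0,0,0,30]'>/dev/null; python3 mk.py
```

```text
mark u 291.27 ang -2.278 F [ 0.1 -0.7  8.8] Tz 0.005 tau6 0.015 30.45
mark u 291.24 ang -1.878 F [0.7 1.4 8.5] Tz 0.016 tau6 -0.134 31.1
mark u 291.29 ang -2.079 F [-0.   0.8  8.8] Tz 0.021 tau6 0.130 31.55
mark u 291.26 ang -2.279 F [-0.5  0.9  8.5] Tz -0.019 tau6 0.127 32.0
mark u 288.59 ang -2.479 F [ 0.2 -0.2  7.6] Tz -0.050 tau6 0.124 32.45
```

Decisive: the mark stayed at u=291.3 through 0.4 rad back and 0.4 rad forward, then moved with the dial beyond that. The dial is at its hard stop. Now I grip the case, turn it back by about 35°, release and retreat.

```bash
python3 -m crank '[0,0,0,0,0,0,100, 0,0,0,0,0,0,100, 0,0,0,0,0,0,100, 0,0,0,0,0,0,100, 0,0,0,0,0,-0.018,100, 0,0,0,0,0,-0.014,100, 0,0,0,0,0,-0.006,100, 0,0,0,0,0,0,60, 0,0,0,0,0,0,50, 0,0,0,0,0,0,50, 0,0,0,0,0,0,50, 0,0,0,0,0,0,50]' 30; python3 -m crank '[0,0,0.05,0,0,0,50, 0,0,0.1,0,0,0,50, 0,0,0.1,0,0,0,50, 0,0,0.1,0,0,0,50, 0,0,0.1,0,0,0,50, 0,0,0.1,0,0,0,50, 0,0,0.06,0,0,0,50, 0,0,0,0,0,0,50, 0,0,0,0,0,0,100, 0,0,0,0,0,0,100, 0,0,0,0,0,0,100, 0,0,0,0,0,0,100, 0,0,0,0,0,0.02,100, 0,0,0,0,0,0.03,100, 0,0,0,0,0,0.04,100, 0,0,0,0,0,0.04,100, 0,0,0,-0.04,0.04,0.02,100, 0,0,0,-0.04,0.04,0,100, 0,0,0,-0.04,0.04,0,100, 0,0,0,0,0,0,100]'
python3 - <<'E'
from h import *
t=cam("top")[0]; s=cam("side")[0]
cv2.imwrite("pics/s7.png",s["frame"][:,:,::-1]);cv2.imwrite("pics/t7.png",t["frame"][:,:,::-1])
z=lambda i:cv2.resize(i,None,fx=5,fy=5,interpolation=cv2.INTER_CUBIC)
cv2.imwrite("pics/c7.png",np.hstack([z(t["frame"][190:250,225:305]),z(s["frame"][195:255,245:325])])[:,:,::-1])
# moved bystanders: difference to the first pictures
for n,f in(("side",s),("top",t)):
    d=cv2.absdiff(cv2.imread(f"pics/{n}0.png"),np.ascontiguousarray(f["frame"][:,:,::-1])).max(2)
    m=cv2.morphologyEx((d>40).astype(np.uint8),cv2.MORPH_OPEN,np.ones((3,3)))
    print(n,[tuple(int(v) for v in x) for x in cv2.connectedComponentsWithStats(m)[2][1:] if x[4]>15])
E
```

```text
time_s: 33.65
position: [0.5214, -0.3601, 0.0303]
tool_rot: [[-0.789, -0.615, 0.002], [-0.615, 0.789, 0.003], [-0.004, 0.001, -1.0]]
ft_force: [1.2, 0.8, 5.8]
grip_width: 0.0532
time_s: 35.65
position: [0.4124, -0.2504, 0.1753]
tool_rot: [[-0.293, -0.956, -0.007], [-0.956, 0.293, 0.01], [-0.007, 0.009, -1.0]]
ft_force: [1.1, -1.9, -0.5]
grip_width: 0.0855
side [(284, 0, 33, 48, 1325), (372, 0, 69, 47, 1174), (410, 2, 13, 8, 63), (363, 15, 6, 10, 50), (361, 35, 11, 9, 71), (308, 60, 58, 14, 672), (302, 77, 62, 119, 4254), (338, 150, 17, 26, 352), (258, 206, 45, 57, 1545), (264, 262, 56, 65, 2293), (496, 292, 6, 15, 58), (499, 316, 4, 7, 28), (501, 325, 6, 4, 18), (539, 324, 8, 4, 26), (194, 327, 108, 93, 3138), (544, 329, 7, 8, 32), (501, 339, 59, 81, 3515)]
top [(0, 194, 106, 62, 3855), (227, 206, 48, 31, 995), (129, 216, 17, 8, 95), (168, 220, 11, 11, 78), (92, 232, 86, 60, 1892), (195, 236, 4, 8, 27), (189, 243, 8, 8, 41), (178, 249, 61, 55, 1472), (0, 263, 198, 157, 12153), (88, 287, 5, 4, 18), (151, 288, 24, 13, 190), (70, 390, 16, 15, 78), (92, 390, 10, 6, 47)]
```

View pics/c7.png

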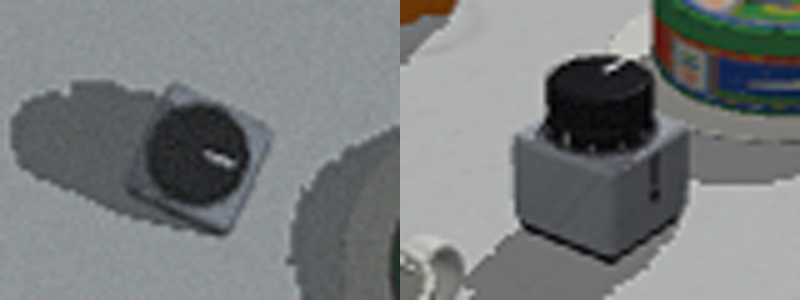

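The timer is upright with its mark on the robot side, and no bystander shows up in the difference picture. I check the yaw, position and dial line once more, numerically in both views.

```bash
python3 - <<'E'
from h import *
t=cam("top")[0]; s=cam("side")[0]
az=lambda d:np.degrees(np.arctan2(d[1],d[0]))%360
def line(im,name,box,thr):
    g=cv2.cvtColor(cv2.imread(name),cv2.COLOR_BGR2GRAY).astype(float); u0,v0,u1,v1=box
    w=np.clip(g[v0:v1,u0:u1]-thr,0,None); V,U=np.mgrid[v0:v1,u0:u1]
    return (w*U).sum()/w.sum(),(w*V).sum()/w.sum()
c=lambda p,u0,v0:(u0+(p[0]+.5)/5-.5,v0+(p[1]+.5)/5-.5)
# dial centre in px -> world, stroke centroid -> az
for nm,im,box,ctr in [("pics/top2.png",t,(254,216,264,223),c((220,148),220,190)),("pics/t7.png",t,(264,217,273,225),c((198,153),225,190)),
    ("pics/side2.png",s,(278,207,286,215),c((195,87),245,195)),("pics/s7.png",s,(282,205,292,212),c((200,84),245,195)),("pics/side_none",s,None,None)]:
    if box is None: continue
    m=line(im,nm,box,80); C=onz(im,*ctr,.066); print(nm,np.round(m,1),np.round(ctr,1),"centre",C[:2].round(4),"az %.0f r %.4f"%(az(onz(im,*m,.066)-C),np.linalg.norm(onz(im,*m,.066)-C)))
p=c((620-400,84),245,195); C=onz(s,*c((597-400,86),245,195),.066); print("c3 az",az(onz(s,*p,.066)-C))
for nm,ps,u0 in [("top2",[(155,190),(260,227),(290,98)],220),("t7",[(125,190),(228,235),(272,130)],225)]:
    P=[onz(t,*c(q,u0,190),.042) for q in ps]; print(nm,"mark az",az(P[1]-P[0])-90+0, "alt",az(P[2]-P[1]))
for nm,ps in [("side2",[(513,140),(618,172),(680,118)]),("c3",[(513,145),(618,172),(685,125)]),("s7",[(516,135),(612,172),(688,122)])]:
    P=[onz(s,*c((q[0]-400,q[1]),245,195),.042) for q in ps]; print(nm,"L-F",az(P[1]-P[0]),"F-R",az(P[2]-P[1]))
E
```

```text
pics/top2.png [258.7 218.2] [263.6 219.2] centre [ 0.5206 -0.3596] az 80 r 0.0108
pics/t7.png [268.6 221.4] [264.2 220.2] centre [ 0.5185 -0.361 ] az 256 r 0.0099
pics/side2.png [281.8 212. ] [283.6 212. ] centre [ 0.5209 -0.3482] az 12 r 0.0035
pics/s7.png [287.3 205.8] [284.6 211.4] centre [ 0.5197 -0.3511] az 273 r 0.0251
c3 az 204.97164439121335
top2 mark az 162.10932678127446 alt 348.5204752420596
t7 mark az 157.93051613122617 alt 338.90606636839783
side2 L-F 162.30198719330036 F-R 255.4283251521459
c3 L-F 166.48155170372283 F-R 249.83666286886438
s7 L-F 156.0786930926296 F-R 248.1704183605055
```

The dial-line bookkeeping disagrees by 10–17° with the earlier tool turn, which could be slip or image error. There is time left, so I re-test: regrip the dial, press lightly, and check that the mark moves at once on a small clockwise turn.

```bash
python3 -m crank '[-0.01,-0.007,0,0.036,-0.037,0,100, 0,0,0,0.036,-0.037,0,100, 0,0,0,0.036,-0.037,0,100, 0,0,0,0,0,-0.04,100, 0,0,0,0,0,-0.04,100, 0,0,0,0,0,-0.02,100, 0,0,0,0,0,-0.011,100, 0,0,0,0,0,0,100, 0,0,0,0,0,0,60, 0,0,0,0,0,0,45, 0,0,0,0,0,0,30, 0,0,0,0,0,0,30, 0,0,0,0,0,0,30, 0,0,0,0,0,0,30]' 25; python3 st.py; python3 mk.py
```

```text
time_s: 37.25
position: [0.5221, -0.3634, 0.0665]
tool_rot: [[-0.294, -0.956, 0.007], [-0.956, 0.294, -0.007], [0.004, -0.009, -1.0]]
ft_force: [0.1, 2.9, 6.5]
grip_width: 0.0419
ang -1.869 q6 61.6 [ 0.5221 -0.3634  0.0665] [0.1  2.86 6.46] [ 0.37  -0.066 -0.044]
mark u 295.92 ang -1.869 F [1.2 1.5 6.7] Tz 0.045 tau6 -0.014 37.3
```

```bash
python3 -m crank '[0,0,-0.05,0,0,0,30, 0,0,-0.05,0,0,0,30, 0,0,0,0,0,0,30]'>/dev/null; python3 mk.py;  python3 -m crank '[0,0,-0.05,0,0,0,30, 0,0,-0.05,0,0,0,30, 0,0,0,0,0,0,30]'>/dev/null; python3 mk.py
```

```text
mark u 294.88 ang -1.968 F [ 1.7 -2.1  7. ] Tz 0.008 tau6 0.211 37.65
mark u 293.90 ang -2.068 F [ 2.  -3.6  5.4] Tz 0.053 tau6 0.253 38.0
```

The mark moves at once and at an even rate (1.04 and 0.98 px per 0.1 rad), so the dial is at its stop. The yaw is now about 13° off square, within tolerance. I release and retreat.

```bash
python3 -m crank '[0,0,0,0,0,0,60, 0,0,0,0,0,0,100, 0,0,0,0,0,0,100, 0,0,0,0,0,0,100, 0,0,0,0,0,0.01,100, 0,0,0,0,0,0.03,100, 0,0,0,0,0,0.04,100, 0,0,0,0,0,0.04,100, 0,0,0,-0.04,0.04,0,100, 0,0,0,-0.04,0.04,0,100, 0,0,0,-0.04,0.04,0,100, 0,0,0,0,0,0,100, 0,0,0,0,0,0,100]'
python3 - <<'E'
from h import *
t=cam("top")[0]; s=cam("side")[0]
z=lambda i:cv2.resize(i,None,fx=2.5,fy=2.5,interpolation=cv2.INTER_CUBIC)
cv2.imwrite("pics/c8.png",np.hstack([z(t["frame"][130:310,185:345]),z(s["frame"][150:330,200:360])])[:,:,::-1])
E
```

```text
time_s: 39.3
position: [0.4154, -0.257, 0.1864]
tool_rot: [[-0.478, -0.878, 0.006], [-0.878, 0.478, -0.008], [0.004, -0.009, -1.0]]
ft_force: [1.3, -0.7, -0.4]
grip_width: 0.0853
```

View pics/c8.png

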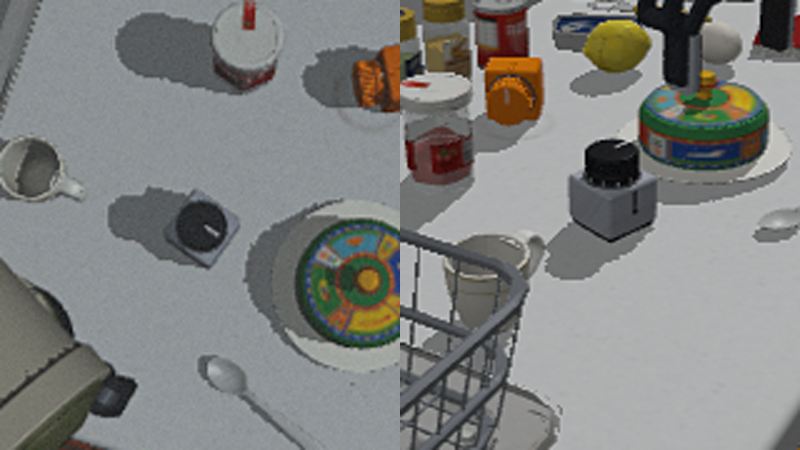

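The timer stands upright midway with its mark towards the robot. The front-edge slope puts the mark at about 150°, against 163° ideal. The cup, dish, jar and spoon are in place, so I hand in.

```bash
python3 -c "
from rig import *
print(close_job())"
```

```text
the job is handed in; nothing more can be done
None
```

The egg timer stands on its foot between the butter dish and the cup, with the mark towards the robot and the dial wound to its stop. I handed it in at about 39 s of the 61 s; no verdict was reported.

**How it went:** I lifted the timer off its back, turned it around, tilted it to about 27° of lean and released it, and it rocked upright. Winding carried the case round about 90° once the dial hit the stop, so I gripped the case and turned it back. That had to be done twice, because a later turn with the timer's weight hanging in the grip and the stop test moved the case again.

**Last checks:**
- **Position:** by my measurements it is at about (0.521, -0.361), within about 4 mm of the middle, and standing upright in both views.
- **Mark:** it points about 12° off square to the dish–cup line, where 34° is allowed.
- **Dial stop:** turning back 0.4 rad and forward again left the case still, and turning further moved it. After the last regrip the case followed the dial at once.
- **Bystanders:** the dish, cup, jar and spoon look unmoved.

**What disagreed:**
- **Torque:** the wrist torque reading was too noisy to feel the stop, so I judged it by the case moving.
- **Dial angle:** the dial turned only about 180–195° against the case, so it was probably partly wound at the start. My line readings for this disagreed by 10–17°, which is why I tested the stop a second time.

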